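# Hold the canister lid down on its seal for clipping

## Robot

A 6-joint arm with a two-finger parallel gripper is mounted at the origin on a cart in front of the work surface, level with it; the furniture and walls round the work are solid. World frame = base frame: x ahead of the robot, y to its left, z up, the work surface at z = 0. Lengths are in m, angles in rad, forces in N, time in s.
With the tool pointing down it reaches from about 0.35 to 0.975 m from the base axis. Payload 4.9 kg.
Tool frame: the origin (TCP) lies at the very end of the fingers, on their centre line; the grasp point (between the pads) lies 19 mm behind it (pinch_z is the distance from the TCP to the grasp point, in m); z points along the fingers, y is the line along which they close (so a half turn about z gives the same grasp; the last joint's range is limited). The gripper opens to 85 mm and grips with 20 to 120 N. Pads are 22 mm wide; open, the fingers measure 114 mm over their backs; the gripper's body (76 mm by 85 mm) begins 54 mm behind the grasp point. The pads swing forward as they close: fully open they stand 13 mm farther back than shut.
Start: joints at [-0.119, 0.053, 1.613, -0, 1.476, -0.119], TCP at [0.625, 0, 0.231] pointing down, gripper open.
Joint ranges: [-3.01, 3.01], [-1.01, 2.22], [0.06, 2.58], [-1.02, 4.17], [0.09, 2.62], [-3.14, 3.14]. Speed limits (rad/s): [2.57, 2.57, 3.14, 3.14, 3.14, 3.14].

## Interface

Orientations are given as a unit quaternion [w, x, y, z].
In Python, from plant import * gives the robot as it stands. The module is installed in compiled form; this text tells all that it offers.
- The arm moves only by the tool play_rows, never from a script. Its arguments are lists of equal length, an entry for each row: "linear": the shift along the world's x, y, z in m, a list of three; "turn": the turn about the world's z in degrees. A call has 1 to 8 rows; each row shifts and turns the commanded pose from where the row before left it; what a row does not reach is not made up. A row lasts 1/8 s, in which the tool goes at most 62.5 mm and 10.7 degrees, less where a joint would pass 70% of its speed; a pose out of reach is approached as far as the arm can. A call is refused whole if a number of a shift passes 0.0625 or a number of a turn 10.7, either way. A call with a gripper value outside its range is refused whole. "hand" is the finger opening in m, from 0 to 0.0854, set as the call begins (left out, the last holds). The fingers move at their own pace and stop on an object; the grip force is fixed at half the most. Time passes only in rows, so rows that do not move let the fingers close. It gives the time, the measured TCP pose, the force, the opening and the grip force at its end, in the units of the state.
- state(): the state, without advancing time (a new reading comes with each control period).
- grab_frame(name): name is "scene" or "side" or "wrist"; returns the picture (420x560x3 uint8, red, green, blue); there is no depth.
- camera_info(name): a dict with "camera_matrix" (3x3 intrinsics, pixels), "origin" and "attitude" of the camera in the world; the wrist camera has in their place "mount" (4x4, takes a point from camera to tool coordinates, whose origin is the TCP and whose axes are the flange's). Camera axes: x right, y down, z forward; pixel columns grow to the right and rows downward; lengths in m; the calibration is good to about 2 mm. A picture is of the moment at which its call begins: read the wrist's pose just before it. camera_info takes no time and is no camera call.
- job_done(): hands the job in; it is judged then, once.
Trained networks look in the newest picture that a camera, given by its name, has taken for a name from the list of things; names that differ only in an ending like _2 or _b are one class to them, and where a whole thing is asked for, a point or a joint stands for the part that bears it (a point fixed in the world has none). Each returns a list of dicts, best first, with "p" (0 to 1); they miss things now and then, are a little off and sometimes report something else, mostly with a low value. They report only what shows in the picture. A call takes as long as a camera call.
- trace(camera, thing): "region" (420x560 bool, what is visible of it) and "location" ([column, row] in pixels, amid what is visible of it).
The state is a dict: "time": time; "joint_pos": joint angles; "joint_vel": joint speeds; "joint_efforts": joint torques, N m; "tool_pos": TCP position; "tool_rot": TCP orientation; "contact_force": force on the tool from outside, world axes, zero at the start; "ft_torque": the same for the moment, N m; "gripper_width": opening from 0.0 (shut) to 1.0 (fully open); "grasp_force": force on a finger pad.
Only numpy, scipy, OpenCV 4.12 (cv2) and the standard library are available. Lean on these libraries where they do the work, as an engineer would, in place of code of your own. Each camera call takes 0.05 s, during which the arm holds its last target. There are 200 camera calls.

## Task

Pick up the wide wooden lid with the two metal lugs, turn it so that its lugs stand over the two hanging clips of the wide white canister, and set it level on the canister's rubber seal. Once it sits there, press it straight down with a steady 15 N or so (8 to 22 N will do) so that I can close the clips: hold that push for at least two seconds without a break and finish while still pressing. Do not shove the canister about, slam or lean hard on the lid, or disturb the smaller lid, the smaller canister, the tomato or the mustard jar.

Things in the scene. Friction and masses are not known exactly. Their poses are not given: they have to be found in the camera images.
- lid: Wide wooden lid, loose, 0.11-0.21 kg, flat on the worktop, grip up. Origin: centre of underside. From below: round spigot, diameter 82 mm, 8 mm high, goes inside the seal; plate, diameter 108 mm, 10 mm thick, rests on the seal; bar grip on top (see point lid_grip). Two steel lugs 22 mm wide stick out 10 mm from the plate's edge at its +y and -y, in line with the bar. Fits either way round.
- lid_grip (a point): Centre of the wide lid's bar grip (18 mm thick along x, 60 mm long along y, 28 mm high): 32 mm above the lid's underside, 14 mm above the plate's top, 24 mm above the plate's lower face that rests on the seal. Axes of the lid: x across the bar, y along it to a lug, z up. Pinch the bar across x.
- jar: Wide white ceramic canister, loose, 0.9 kg, upright and open on the worktop. Origin: centre of underside. Diameter 110 mm at the rim; ceramic rim 98 mm above the worktop, topped by a dark rubber seal ring. Two steel toggle clips hang on its sides at its own +y and -y, reaching 65 mm from its axis, all at least 25 mm below the ceramic rim.
- jar_rim (a point): Centre of the wide canister's mouth at the top of the free rubber seal, 110 mm above the worktop; fixed to the canister (does not sink with the seal). Axes of the canister: y towards a clip, z up. When the lid is seated and not pressed, lid_grip is 24 mm above this point.
- seal (a joint): Compression of the rubber seal in m: 0 when free, up to 0.010 fully squashed. The seal ring is 12 mm high, inner diameter 90 mm, outer 106 mm, and yields like a spring, 3 N per mm: 15 N presses it in by 5 mm, 8 N by 2.7 mm, 22 N by 7.3 mm.
- small_lid_grip (a point): Bystander: centre of the bar grip (18 x 44 x 28 mm) of the smaller wooden lid, plate diameter 80 mm, without lugs, 32 mm above its underside; lies on the worktop. It may lie at either of the two lid places.
- small_jar_rim (a point): Bystander: centre of the mouth, 80 mm above the worktop, of the smaller white canister, diameter 84 mm, no clips and no rubber seal. The two canisters may stand in either of the two canister places.
- tomato: Bystander: a tomato, diameter 65 mm, 66 mm high; origin under its centre.
- mustard_jar: Bystander: a mustard jar, diameter 64 mm, 90 mm high; origin under its centre.

How it is judged:
By the outcome, as a careful person would: the job done as asked, in the order asked, and still so for the second after the job is handed in, while the arm keeps its last pose, push and grip.
It also fails if it takes over 46 s, if anything falls off the work surface, if the arm or the gripper's body presses on something with over 40 N, if the wrist force passes 120 N, or if a joint passes its speed limit or range.

## Working session

There is one attempt and no reset: what is moved stays moved. The work goes in short steps, Python scripts to look and compute and a tool call to move; the robot and the scene stay as the last step left them, time stands still between calls to the robot, and variables do not carry over. Pictures are saved under pics/ and viewed, at most 11 in all, crops included, and the job is handed in when it is done.

Besides the shell and the picture viewer there is one more tool, called after "Request:" by a JSON object that holds its "method" and its "body", one argument or row to a line. play_rows: Moves the arm, as the interface text tells. Its arguments: {"type":"object","properties":{"linear":{"type":"array","items":{"type":"array","items":{"type":"number"}}},"turn":{"type":"array","items":{"type":"number"}},"hand":{"type":"number"}},"required":["linear","turn"]}

```bash
mkdir -p pics
cat > h.py <<'E'
from plant import *
import numpy as np, cv2
from scipy.spatial.transform import Rotation as R
def cam(name):
    c=camera_info(name); K=np.array(c["camera_matrix"])
    if name=="wrist":
        s=state(); q=np.array(s["tool_rot"]); T=np.eye(4); T[:3,:3]=R.from_quat(q[[1,2,3,0]]).as_matrix(); T[:3,3]=s["tool_pos"]
        M=T@np.array(c["mount"]); return K,M[:3,3],M[:3,:3]
    a=np.array(c["attitude"],float)
    A=a if a.shape==(3,3) else R.from_quat(a[[1,2,3,0]]).as_matrix()
    return K,np.array(c["origin"],float),A
def ray(c,px,z):
    K,o,A=c; d=A@np.linalg.solve(K,[px[0],px[1],1.]); return o+d*(z-o[2])/d[2]
def proj(c,P):
    K,o,A=c; v=K@(A.T@(np.array(P)-o)); return v[:2]/v[2]
def snap(name,f):
    im=grab_frame(name); cv2.imwrite("pics/"+f+".png",im[:,:,::-1]); return im
E
python3 - <<'E'
from h import *
for n in ["scene","side"]:
    print(n,camera_info(n)); c=cam(n); im=snap(n,n+"0")
    for t,z in [("lid",.02),("lid_grip",.032),("jar",.1),("jar_rim",.11),("small_lid_grip",.032),("small_jar_rim",.08),("tomato",.033),("mustard_jar",.045)]:
        for r in trace(n,t)[:2]:
            print(t,round(r["p"],2),np.round(r["location"],1),r["region"].sum(),np.round(ray(c,r["location"],z),3))
print(camera_info("wrist")); print(state())
a=cv2.imread("pics/scene0.png");b=cv2.imread("pics/side0.png")
E
```

```text
scene {'camera_matrix': array([[404.71974804,   0.        , 285.24619323],
       [  0.        , 404.71974804, 204.62199233],
       [  0.        ,   0.        ,   1.        ]]), 'origin': array([ 0.17052106, -0.65137797,  0.49774003]), 'attitude': array([-0.52039754,  0.82032206, -0.19447174,  0.13578975])}
lid 0.63 [295.  256.4] 684 [0.548 0.008 0.02 ]
lid_grip 0.62 [219.2 244.4] 1079 [0.409 0.108 0.032]
jar 0.97 [376.  276.2] 4221 [ 0.579 -0.217  0.1  ]
jar_rim 0.72 [376.6 278.1] 4144 [ 0.566 -0.233  0.11 ]
small_lid_grip 0.78 [271.6 309.6] 1194 [ 0.418 -0.143  0.032]
small_lid_grip 0.33 [375.7 275.2] 4226 [ 0.65  -0.14   0.032]
small_jar_rim 0.79 [294.3 219.4] 1289 [0.574 0.063 0.08 ]
tomato 0.78 [294.3 258.1] 627 [ 0.533 -0.015  0.033]
mustard_jar 0.89 [235.8 187.4] 719 [0.552 0.375 0.045]
side {'camera_matrix': array([[385.95763733,   0.        , 280.01597224],
       [  0.        , 385.95763733, 207.91691971],
       [  0.        ,   0.        ,   1.        ]]), 'origin': array([ 0.17299458, -0.48373337,  0.62741916]), 'attitude': array([-0.42709687,  0.85759188, -0.25476588, 
[... 1048 characters left out ...]
 array([-1.19000912e-01,  5.26838041e-02,  1.61286115e+00, -3.98482502e-06,
        1.47597005e+00, -1.18999632e-01]), 'joint_vel': array([-0.0007924 ,  0.00047557,  0.00029275, -0.00137588,  0.00039761,
        0.00160613]), 'joint_efforts': array([-3.37105303e-04, -3.93677974e+01, -3.70464885e+01, -2.34370073e-04,
        4.27475043e-04,  7.99701979e-06]), 'tool_pos': array([ 6.25006187e-01, -2.01020711e-06,  2.31336859e-01]), 'tool_rot': array([3.17441892e-05, 7.07107100e-01, 7.07106461e-01, 2.24405526e-05]), 'contact_force': array([ 0.40344452, -0.31682674,  0.34973988]), 'ft_torque': array([-0.06434573, -0.00319255,  0.0081314 ]), 'grasp_force': 0.0, 'gripper_width': 0.9983689552957952}
```

View pics/scene0.png

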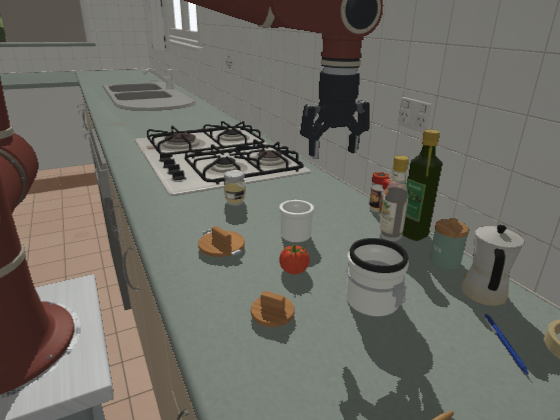

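View pics/side0.png

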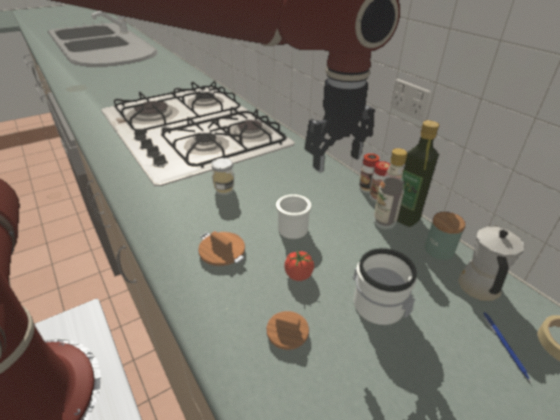

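The scene shows the wide lid, with its lugs, at about (220,243) in the scene picture. The wide canister, with its black seal, is at (377,275). The small lid is at (272,310), the small canister at (296,220), the tomato at (295,260) and the mustard jar at (235,188). The networks agree, except that scene "lid" landed on the tomato. Next I'll look at the canister from above with the wrist camera.

Request:
{"method": "play_rows", "body": {
  "linear": [
    [-0.006, -0.04, 0.025],
    [-0.006, -0.04, 0.025],
    [-0.006, -0.04, 0.025],
    [-0.006, -0.04, 0.025],
    [0, 0, 0],
    [0, 0, 0],
    [0, 0, 0]
  ],
  "turn": [0, 0, 0, 0, 0, 0, 0]
}}

```text
time: 1.78
tool_pos: [0.6008, -0.1587, 0.3297]
tool_rot: [-0.001, 0.707, 0.708, -0.0]
contact_force: [-0.5, 0.2, 0.1]
gripper_width: 0.999
grasp_force: 0.0
```

Run:
```python
from h import *
import pickle
c=cam("wrist"); im=snap("wrist","w_jar"); pickle.dump(c,open("c_jar.pkl","wb"))
print(state()["tool_pos"],state()["time"])
for t,z in [("jar",.1),("jar_rim",.11)]:
    for r in trace("wrist",t)[:2]:
        m=r["region"].astype(np.uint8); cn=max(cv2.findContours(m,0,2)[0],key=cv2.contourArea)
        print(t,r["p"],r["location"],m.sum(),cv2.boundingRect(cn),ray(c,r["location"],z).round(3))
```

```text
[ 0.60078589 -0.15874927  0.32987953] 1.825
jar 0.93 [295.6, 182.7] 7688 (251, 119, 97, 110) [ 0.619 -0.169  0.1  ]
jar_rim 0.68 [298.3, 178.8] 7578 (251, 120, 96, 109) [ 0.621 -0.162  0.11 ]
jar_rim 0.3 [220.3, 41.6] 2603 (196, 9, 55, 61) [ 0.543 -0.026  0.11 ]
```

View pics/w_jar.png

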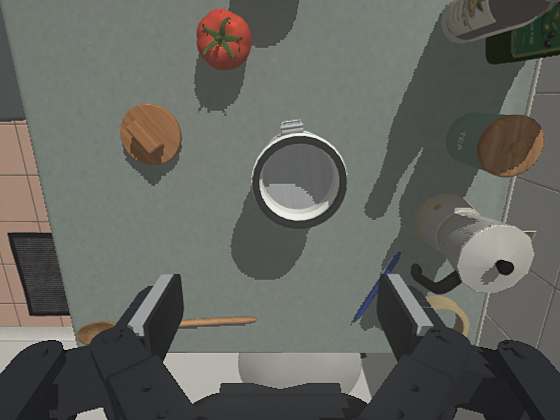

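Request:
{"method": "play_rows", "body": {
  "linear": [
    [-0.02, 0.035, 0],
    [-0.022, 0.035, 0],
    [-0.022, 0.035, 0],
    [-0.022, 0.035, 0],
    [-0.022, 0.035, 0],
    [-0.022, 0.035, 0],
    [-0.022, 0.035, 0],
    [-0.022, 0.035, 0]
  ],
  "turn": [0, 0, 0, 0, 0, 0, 0, 0]
}}

```text
time: 2.92
tool_pos: [0.4259, 0.1214, 0.3311]
tool_rot: [-0.0, 0.707, 0.707, 0.0]
contact_force: [-0.5, 0.5, 0.0]
gripper_width: 1.0
grasp_force: 0.0
```

Request:
{"method": "play_rows", "body": {
  "linear": [
    [0, 0, -0.02],
    [0, 0, 0],
    [0, 0, 0]
  ],
  "turn": [0, 0, 0]
}}

```text
time: 3.3
tool_pos: [0.4272, 0.1194, 0.3109]
tool_rot: [-0.0, 0.708, 0.707, -0.0]
contact_force: [-0.2, -0.5, -0.7]
gripper_width: 1.001
grasp_force: 0.0
```

Run:
```python
from h import *
import pickle
c=cam("wrist"); im=snap("wrist","w_lid"); pickle.dump(c,open("c_lid.pkl","wb"))
print(state()["tool_pos"],state()["time"])
for t,z in [("lid",.018),("lid_grip",.032)]:
    for r in trace("wrist",t)[:2]:
        m=r["region"].astype(np.uint8); cn=max(cv2.findContours(m,0,2)[0],key=cv2.contourArea)
        print(t,r["p"],r["location"],m.sum(),cv2.boundingRect(cn),ray(c,r["location"],z).round(3))
```

```text
[0.42743091 0.11932387 0.31128695] 3.35
lid 0.84 [281.1, 142.5] 5889 (236, 93, 84, 102) [0.429 0.146 0.018]
```

View pics/w_lid.png

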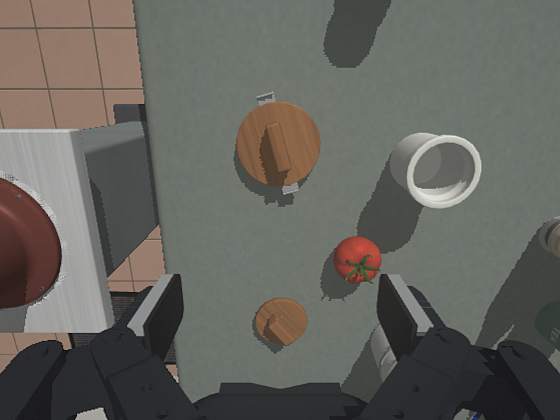

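The canister's seal ring is centred at about (299,180), with one clip in view at (291,125). The lid's plate is centred at about (279,143), with lugs at (266,98) and (290,189). I'll now compute positions and angles.

```bash
cat > m.py <<'E'
from h import *
from scipy.optimize import least_squares
def ang(a,b): return np.degrees(np.arctan2(b[1]-a[1],b[0]-a[0]))
def circ(c,cn,z):
    P=np.array([ray(c,p,z)[:2] for p in cn.reshape(-1,2)])
    f=lambda v:np.hypot(*(P-v[:2]).T)-v[2]
    r=least_squares(f,[*P.mean(0),.05],loss="soft_l1",f_scale=.001); return r.x
E
python3 - <<'E'
from m import *
import pickle
c=pickle.load(open("c_jar.pkl","rb")); im=cv2.imread("pics/w_jar.png")
m=(im.max(2)<60).astype(np.uint8); m[:105]=0;m[250:]=0;m[:,:240]=0;m[:,365:]=0
m=cv2.morphologyEx(m,cv2.MORPH_OPEN,np.ones((2,2)))
cn=max(cv2.findContours(m,0,1)[0],key=cv2.contourArea); print(cv2.boundingRect(cn))
j=circ(c,cn,.108); print("jar",j)
for z in (.045,.06,.073):
    q=ray(c,(291.5,125),z); print(z,q, ang(j,q),np.hypot(*(q[:2]-j[:2])))
c=pickle.load(open("c_lid.pkl","rb")); im=cv2.imread("pics/w_lid.png")
hsv=cv2.cvtColor(im,cv2.COLOR_BGR2HSV); m=cv2.inRange(hsv,(5,90,40),(22,255,255)); m[:85]=0;m[205:]=0;m[:,:225]=0;m[:,335:]=0
cn=max(cv2.findContours(m,0,1)[0],key=cv2.contourArea); print(cv2.boundingRect(cn))
l=circ(c,cn,.017); print("lid",l)
# lugs: bright low-saturation blobs
g=cv2.inRange(hsv,(0,0,120),(180,50,255)); g[:85]=0;g[205:]=0;g[:,:225]=0;g[:,335:]=0
n,_,st,ce=cv2.connectedComponentsWithStats(g); print([(s.tolist(),x.round(1)) for s,x in zip(st,ce) if 15<s[4]<900])
a,b=ray(c,(266,98),.014),ray(c,(290,189),.014); print(a,b,(a+b)/2,ang(b,a),np.linalg.norm(a-b))
A=cv2.resize(cv2.imread("pics/w_jar.png")[105:240,230:370],None,fx=2.9,fy=2.9,interpolation=2)
B=cv2.resize(im[85:210,215:345],None,fx=3,fy=3,interpolation=2)
h=max(len(A),len(B)); o=np.zeros((h,A.shape[1]+B.shape[1],3),np.uint8);o[:len(A),:A.shape[1]]=A;o[:len(B),A.shape[1]:]=B;cv2.imwrite("pics/crop1.png",o);print(o.shape)
E
```

```text
(254, 139, 93, 84)
jar [ 0.62227673 -0.17000241  0.04834753]
0.045 [ 0.61509146 -0.10976374  0.045     ] 96.80210529294283 0.06066568833605082
0.06 [ 0.61460954 -0.10863939  0.06      ] 97.12208948709285 0.06184017203225349
0.073 [ 0.61419187 -0.10766494  0.073     ] 97.38972991120541 0.06285956363258863
(237, 102, 83, 84)
lid [0.42541014 0.14234258 0.0527197 ]
[([229, 86, 7, 6, 19], array([231.4,  88.7])), ([240, 88, 8, 12, 45], array([242.6,  93.2])), ([256, 91, 20, 15, 131], array([266.1,  98.1])), ([301, 95, 12, 14, 61], array([305.8,  99.9])), ([322, 101, 12, 9, 41], array([327.5, 104.9])), ([246, 105, 7, 7, 22], array([249.2, 107.9])), ([322, 114, 13, 20, 93], array([329.1, 122.9])), ([234, 132, 3, 12, 16], array([235.1, 137. ])), ([328, 140, 7, 8, 25], array([331.4, 142.9])), ([232, 145, 9, 38, 52], array([234.9, 166.6])), ([311, 168, 9, 9, 22], array([315. , 172.2])), ([242, 183, 22, 14, 30], array([251.2, 191. ])), ([282, 182, 18, 22, 155], array([290.9, 189.9])), ([301, 195, 7, 7, 26], array([304.2, 197.9]))]
[0.41065085 0.19937818 0.014     ] [0.44124589 0.08352269 0.014     ] [0.42594837 0.14145044 0.014     ] 104.79292827367063 0.1198271746000208
(392, 796, 3)
```

View pics/crop1.png

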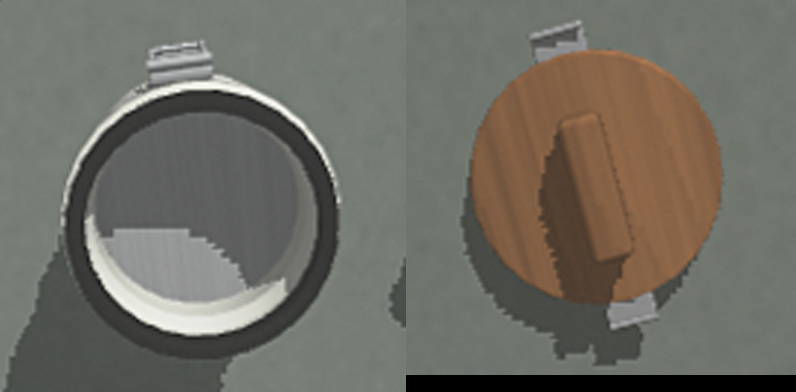

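Request:
{"method": "play_rows", "body": {
  "linear": [
    [-0.001, 0.006, -0.04],
    [-0.001, 0.006, -0.04],
    [0, 0.006, -0.04],
    [0, 0.005, -0.03],
    [0, 0, 0],
    [0, 0, 0]
  ],
  "turn": [5, 5, 5, 0, 0, 0]
}}

```text
time: 4.2
tool_pos: [0.4261, 0.1428, 0.163]
tool_rot: [0.001, 0.609, 0.793, 0.001]
contact_force: [-0.3, -0.1, 0.5]
gripper_width: 0.996
grasp_force: 0.0
```

Run:
```python
from m import *
import pickle
c=pickle.load(open("c_jar.pkl","rb")); im=cv2.imread("pics/w_jar.png")
print(im[139:142,300].tolist(), im[150,300].tolist(), im[180,257].tolist(), im[224:230,300].max(1))
for th in (65,75,85):
    m=(im.max(2)<th).astype(np.uint8); m[:130]=0;m[232:]=0;m[:,:250]=0;m[:,350:]=0
    n,lab,st,_=cv2.connectedComponentsWithStats(m); k=lab[180,257] ; mm=(lab==k).astype(np.uint8)
    cn=max(cv2.findContours(mm,0,1)[0],key=cv2.contourArea); print(th,k,cv2.boundingRect(cn),circ(c,cv2.convexHull(cn),.110))
c=cam("wrist"); pickle.dump(c,open("c_lid2.pkl","wb")); im=snap("wrist","w_lid2"); s=state(); print(s["tool_pos"],s["tool_rot"],s["time"])
for r in trace("wrist","lid")[:1]:
    m=r["region"].astype(np.uint8); print(r["p"],r["location"])
    print(cv2.boundingRect(m))
```

```text
[[56, 58, 57], [57, 59, 58], [55, 57, 57]] [98, 97, 96] [58, 59, 58] [63 60 60 57 60 86]
65 1 (253, 136, 93, 93) [ 0.62225208 -0.16811445  0.05169182]
75 1 (253, 136, 93, 93) [ 0.62207124 -0.16830856  0.0519367 ]
85 2 (250, 136, 97, 96) [ 0.62183578 -0.1686177   0.05219991]
[0.4263774  0.14290552 0.16350367] [0.00119633 0.60896617 0.7931944  0.0011899 ] 4.25
0.79 [279.1, 187.2]
(217, 119, 121, 143)
```

View pics/w_lid2.png

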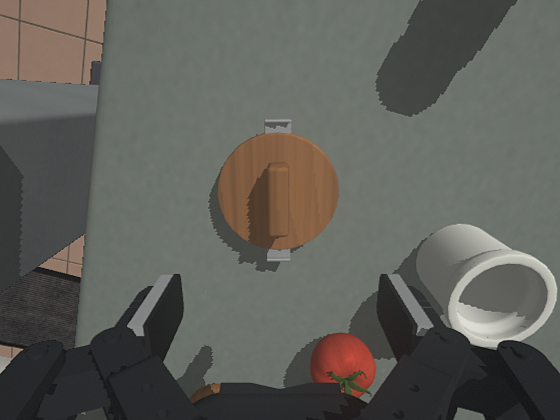

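The lid is now square in the tool view: the lugs are at (277,125) and (278,256), and the bar runs along column 279. I'll compute the lid centre.

Run:
```python
from m import *
import pickle
c=pickle.load(open("c_lid2.pkl","rb")); im=cv2.imread("pics/w_lid2.png")
hsv=cv2.cvtColor(im,cv2.COLOR_BGR2HSV); m=cv2.inRange(hsv,(5,90,40),(22,255,255)); m[:115]=0;m[265:]=0;m[:,:205]=0;m[:,350:]=0
cn=max(cv2.findContours(m,0,1)[0],key=cv2.contourArea); print(cv2.boundingRect(cn),"lid",circ(c,cv2.convexHull(cn),.0175))
a,b=ray(c,(277.5,126),.014),ray(c,(278,254.5),.014); print(a,b,(a+b)/2,ang(b,a))
a,b=ray(c,(279.5,164),.046),ray(c,(279,236),.046);print((a+b)/2,ang(b,a),np.linalg.norm(a-b))
R0=c[2]; print("cam x heading",np.degrees(np.arctan2(R0[1,0],R0[0,0])))
```

```text
(217, 133, 122, 117) lid [0.42517524 0.14263823 0.05339943]
[0.41021882 0.19857585 0.014     ] [0.44117768 0.08387721 0.014     ] [0.42569825 0.14122653 0.014     ] 105.10502506011399
[0.42611387 0.14463635 0.046     ] 104.58806320760014 0.060244471436066135
cam x heading 14.998919867182485
```

Request:
{"method": "play_rows", "body": {
  "linear": [
    [-0.001, 0, -0.035],
    [0, 0, -0.035],
    [0, 0, -0.035],
    [0, 0, -0.02],
    [0, 0, -0.01],
    [0, 0, -0.005],
    [0, 0, 0],
    [0, 0, 0]
  ],
  "turn": [0, 0, 0, 0, 0, 0, 0, 0]
}}

```text
time: 5.3
tool_pos: [0.4248, 0.1432, 0.0223]
tool_rot: [0.001, 0.609, 0.793, 0.001]
contact_force: [0.1, -0.4, 0.5]
gripper_width: 1.005
grasp_force: 0.0
```

Request:
{"method": "play_rows", "body": {
  "linear": [
    [0, 0, 0],
    [0, 0, 0],
    [0, 0, 0],
    [0, 0, 0],
    [0, 0, 0],
    [0, 0, 0]
  ],
  "turn": [0, 0, 0, 0, 0, 0],
  "hand": 0.0
}}

```text
time: 6.05
tool_pos: [0.4243, 0.143, 0.0215]
tool_rot: [0.0, 0.609, 0.793, 0.0]
contact_force: [0.9, 0.4, 1.8]
gripper_width: 0.199
grasp_force: 59.5
```

Request:
{"method": "play_rows", "body": {
  "linear": [
    [0, 0, 0.01],
    [0, 0, 0.02],
    [0, 0, 0.04],
    [0, 0, 0.05],
    [0, 0, 0.04],
    [0, 0, 0],
    [0, 0, 0]
  ],
  "turn": [0, 0, 0, 0, 0, 0, 0]
}}

```text
time: 6.92
tool_pos: [0.4232, 0.1429, 0.1803]
tool_rot: [-0.001, 0.609, 0.793, -0.001]
contact_force: [-0.5, 0.2, -2.0]
gripper_width: 0.201
grasp_force: 59.2
```

Run:
```python
from h import *
im=snap("wrist","w_lift"); s=state(); print(s["tool_pos"],s["tool_rot"],s["contact_force"],s["ft_torque"],s["gripper_width"],s["time"])
```

```text
[0.42275969 0.14280502 0.17945136] [-0.00113873  0.60877246  0.79334314 -0.00121032] [-0.18820032  0.40877817 -1.69981734] [0.02701293 0.00199506 0.04743454] 0.2001663665729243 6.975
```

View pics/w_lift.png

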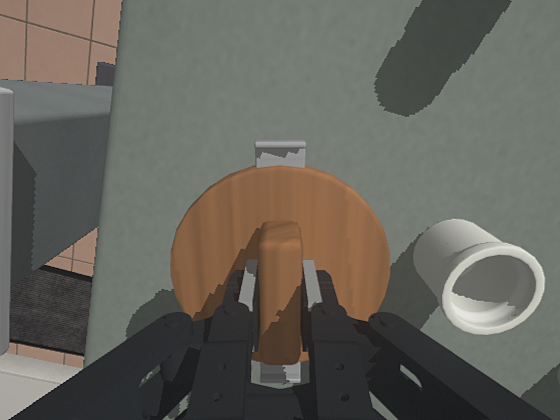

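The lid is gripped level: the plate spans columns 172–390, and the lug outer edges are at (280,142) and about (280,383). I'll compute its offset in the hand and the move to the canister.

Run:
```python
from m import *
c=cam("wrist"); im=cv2.imread("pics/w_lift.png"); s=state(); t=s["tool_pos"]; print(t,s["time"])
hsv=cv2.cvtColor(im,cv2.COLOR_BGR2HSV); m=cv2.inRange(hsv,(5,90,40),(22,255,255)); m[310:]=0
cn=max(cv2.findContours(m,0,1)[0],key=cv2.contourArea); h=cv2.convexHull(cn).reshape(-1,2); h=h[h[:,1]<305]
l=circ(c,h,t[2]-.004); print("lid",l,l[:2]-t[:2])
a,b=ray(c,(280,141.5),t[2]-.005),ray(c,(280,383),t[2]-.005); print((a+b)/2-t,np.linalg.norm(a-b),ang(b,a))
j=np.array([.6221,-.1683]); q=ray(__import__("pickle").load(open("c_jar.pkl","rb")),(292,125),.06); print("jar ang",ang(j,q),"shift",j-(t[:2]))
```

```text
[0.42275969 0.14280502 0.17945136] 6.975
lid [0.42329342 0.143015   0.05326278] [0.00053373 0.00020998]
[ 0.00152559 -0.00290635 -0.005     ] 0.1321391818181131 105.03567792594365
jar ang 96.59529751270252 shift [ 0.19934031 -0.31110502]
```

Request:
{"method": "play_rows", "body": {
  "linear": [
    [0.015, -0.025, 0],
    [0.02, -0.031, 0],
    [0.02, -0.031, 0],
    [0.02, -0.031, 0],
    [0.02, -0.031, 0],
    [0.02, -0.031, 0],
    [0.02, -0.031, 0],
    [0.02, -0.031, 0]
  ],
  "turn": [-1, -1, -1, -1, -1, -1, -1, -1.3]
}}

```text
time: 7.98
tool_pos: [0.5781, -0.0997, 0.1784]
tool_rot: [-0.002, 0.665, 0.747, -0.001]
contact_force: [-0.2, -0.5, -1.4]
gripper_width: 0.197
grasp_force: 59.1
```

Request:
{"method": "play_rows", "body": {
  "linear": [
    [0.02, -0.031, 0],
    [0.015, -0.025, 0],
    [0.009, -0.0125, 0],
    [0, 0, 0],
    [0, 0, 0],
    [0, 0, 0]
  ],
  "turn": [0, 0, 0, 0, 0, 0]
}}

```text
time: 8.72
tool_pos: [0.6226, -0.1665, 0.1813]
tool_rot: [-0.0, 0.664, 0.748, 0.0]
contact_force: [0.9, 0.6, -1.8]
gripper_width: 0.201
grasp_force: 59.0
```

Run:
```python
from m import *
ims=[]
for n in ("scene","side"):
    c=cam(n); im=cv2.imread(f"pics/{n}0.png"); mc=proj(c,[.622,-.168,.11]).astype(int)
    r=np.zeros(im.shape[:2],np.uint8); r[mc[1]-30:mc[1]+30,mc[0]-40:mc[0]+40]=1
    for th in (50,60):
        m=(im.max(2)<th).astype(np.uint8)*r
        cn=max(cv2.findContours(m,0,1)[0],key=cv2.contourArea); print(n,th,cv2.boundingRect(cn),circ(c,cv2.convexHull(cn),.109))
    b=snap(n,n+"1")[:,:,::-1].copy(); ims.append(cv2.resize(b[mc[1]-90:mc[1]+80,mc[0]-85:mc[0]+85],(400,400),interpolation=2)); print(mc)
cv2.imwrite("pics/crop2.png",np.hstack(ims)); s=state(); print(s["tool_pos"],s["tool_rot"],s["contact_force"],s["time"])
```

```text
scene 50 (350, 239, 58, 34) [ 0.61714706 -0.17313901  0.055466  ]
scene 60 (350, 239, 59, 34) [ 0.61771236 -0.17310715  0.05597302]
[378 251]
side 50 (378, 250, 35, 18) [ 0.62930563 -0.16944423  0.04084394]
side 60 (361, 250, 55, 41) [ 0.62010679 -0.17383732  0.05129844]
[386 265]
[ 0.62278253 -0.16679404  0.18152181] [7.45355016e-05 6.64265656e-01 7.47496576e-01 4.29967919e-05] [-0.2431295   0.58539803 -1.17450908] 8.825
```

View pics/crop2.png

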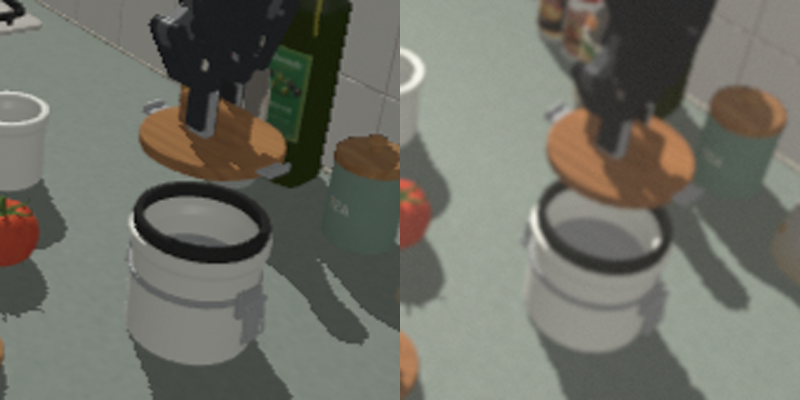

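The lid hovers level over the canister, with its lugs in line with the clips as far as I can tell. I'll measure the lid with the same two fixed cameras to cancel their bias.

Run:
```python
from m import *
t=np.array([.6227,-.1668,.1815])
for n in ("scene","side"):
    c=cam(n); im=cv2.imread(f"pics/{n}1.png"); mc=proj(c,t-[0,0,.005]).astype(int)
    hsv=cv2.cvtColor(im,cv2.COLOR_BGR2HSV); m=cv2.inRange(hsv,(4,90,40),(22,255,255)); r=np.zeros_like(m); r[mc[1]-35:mc[1]+35,mc[0]-50:mc[0]+38]=255; m&=r
    cn=max(cv2.findContours(m,0,1)[0],key=cv2.contourArea); l=circ(c,cv2.convexHull(cn),.1765); print(n,mc,cv2.boundingRect(cn),l,l[:2]-t[:2])
    # model check: predicted bbox of lid plate & of seal ring vs image
    a=np.linspace(0,2*np.pi,90); P=lambda x,y,rr,zs:np.array([proj(c,[x+rr*np.cos(k),y+rr*np.sin(k),z]) for k in a for z in zs])
    L=P(t[0]+.0005,t[1],.054,(.168,.178)); print(" pred lid cols/rows",L.min(0),L.max(0))
    J=P(.622,-.169,.053,(.098,.110)); print(" pred ring",J.min(0),J.max(0))
    i0=cv2.imread(f"pics/{n}0.png"); 
    for th in (50,65): 
        k=(i0.max(2)<th).astype(np.uint8); k[:int(J.min(0)[1])-6]=0;k[int(J.max(0)[1])+6:]=0;k[:,:int(J.min(0)[0])-6]=0;k[:,int(J.max(0)[0])+6:]=0
        print(" ring bbox",cv2.boundingRect(k))
```

```text
scene [382 218] (352, 197, 63, 41) [ 0.62047931 -0.17123663  0.05757407] [-0.00222069 -0.00443663]
 pred lid cols/rows [351.30229648 205.24205891] [414.34303004 238.29177592]
 pred ring [348.65817174 237.57103336] [408.28773501 274.05975714]
 ring bbox (350, 231, 64, 42)
 ring bbox (350, 231, 64, 42)
side [392 238] (364, 221, 62, 43) [ 0.62209576 -0.17093446  0.05477093] [-0.00060424 -0.00413446]
 pred lid cols/rows [361.06914583 218.79994234] [424.78865041 263.88794295]
 pred ring [357.00584357 246.87384277] [416.11387364 292.62933725]
 ring bbox (364, 250, 50, 40)
 ring bbox (361, 250, 55, 41)
```

Request:
{"method": "play_rows", "body": {
  "linear": [
    [-0.002, -0.002, -0.01],
    [0, 0, -0.015],
    [0, 0, -0.012],
    [0, 0, -0.008],
    [0, 0, 0],
    [0, 0, 0],
    [0, 0, 0]
  ],
  "turn": [0, 0, 0, 0, 0, 0, 0]
}}

```text
time: 9.7
tool_pos: [0.6214, -0.1697, 0.1371]
tool_rot: [0.001, 0.665, 0.747, 0.0]
contact_force: [0.2, -0.1, -1.4]
gripper_width: 0.201
grasp_force: 59.0
```

Request:
{"method": "play_rows", "body": {
  "linear": [
    [0, 0, -0.001],
    [0, 0, -0.001],
    [0, 0, -0.001],
    [0, 0, -0.001],
    [0, 0, -0.001],
    [0, 0, 0],
    [0, 0, 0]
  ],
  "turn": [0, 0, 0, 0, 0, 0, 0]
}}

```text
time: 10.58
tool_pos: [0.621, -0.1695, 0.1313]
tool_rot: [0.0, 0.665, 0.747, 0.0]
contact_force: [0.3, 0.9, -1.3]
gripper_width: 0.197
grasp_force: 59.0
```

Request:
{"method": "play_rows", "body": {
  "linear": [
    [0, 0, -0.001],
    [0, 0, -0.001],
    [0, 0, -0.001],
    [0, 0, 0],
    [0, 0, 0]
  ],
  "turn": [0, 0, 0, 0, 0]
}}

```text
time: 11.2
tool_pos: [0.621, -0.1695, 0.1283]
tool_rot: [-0.0, 0.665, 0.747, 0.0]
contact_force: [-0.5, -0.6, -1.9]
gripper_width: 0.199
grasp_force: 59.0
```

Request:
{"method": "play_rows", "body": {
  "linear": [
    [0, 0, -0.001],
    [0, 0, -0.001],
    [0, 0, -0.001],
    [0, 0, 0],
    [0, 0, 0]
  ],
  "turn": [0, 0, 0, 0, 0]
}}

```text
time: 11.82
tool_pos: [0.621, -0.1695, 0.1253]
tool_rot: [0.0, 0.665, 0.747, -0.0]
contact_force: [0.9, 1.2, -0.4]
gripper_width: 0.196
grasp_force: 59.0
```

Request:
{"method": "play_rows", "body": {
  "linear": [
    [0, 0, -0.001],
    [0, 0, -0.001],
    [0, 0, 0],
    [0, 0, 0]
  ],
  "turn": [0, 0, 0, 0]
}}

```text
time: 12.32
tool_pos: [0.621, -0.1695, 0.1234]
tool_rot: [0.0, 0.665, 0.747, 0.0]
contact_force: [0.2, 0.5, -2.0]
gripper_width: 0.199
grasp_force: 59.2
```

Run:
```python
from m import *
ims=[]
for n in ("scene","side"):
    c=cam(n); mc=proj(c,[.621,-.169,.10]).astype(int)
    b=snap(n,n+"2")[:,:,::-1].copy(); ims.append(cv2.resize(b[mc[1]-85:mc[1]+85,mc[0]-85:mc[0]+85],(400,400),interpolation=2))
cv2.imwrite("pics/crop3.png",np.hstack(ims)); s=state(); print(s["tool_pos"],s["tool_rot"],s["contact_force"],s["ft_torque"],s["time"])
```

```text
[ 0.62101812 -0.16949284  0.12335381] [3.41051157e-05 6.64570315e-01 7.47225732e-01 6.29369337e-06] [ 0.25827311  0.20849874 -0.11720702] [0.02424615 0.03164782 0.00146073] 12.425
```

View pics/crop3.png

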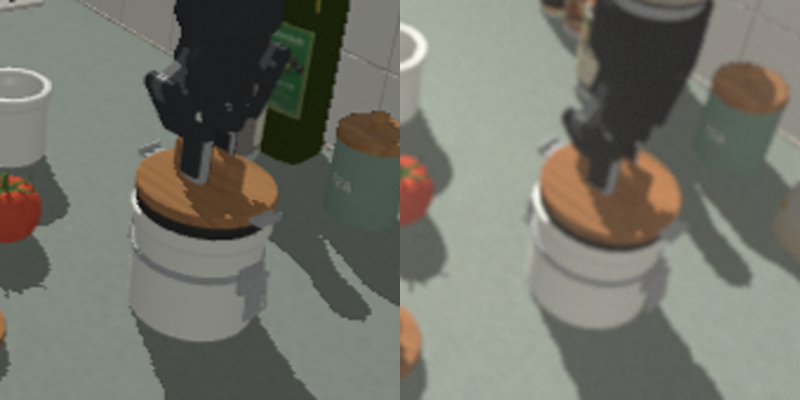

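The lid is seated over the seal, touching lightly. The front lug is at crop (265,218) and the front clip at (250,290). I'll check the yaw numerically by projection.

Run:
```python
from m import *
tiles=[]
for n in ("scene","side"):
    c=cam(n); mc=proj(c,[.621,-.169,.10]).astype(int); s=400/170; o=mc-85
    im=cv2.imread(f"pics/{n}2.png"); x0,y0=o+[95,75]; v=cv2.resize(im[y0:y0+65,x0:x0+40],None,fx=8,fy=8,interpolation=0)
    f=lambda P:tuple(int(k) for k in (proj(c,P)-[x0,y0]+.5)*8)
    for a,col in ((-88,(255,0,0)),(-83,(0,255,0)),(-78,(0,0,255))):
        d=np.array([np.cos(np.radians(a)),np.sin(np.radians(a)),0]); 
        for z in (.115,): cv2.circle(v,f(np.array([.621,-.169,z])+.064*d),3,col,-1)
        cv2.line(v,f(np.array([.621,-.169,.073])+.064*d),f(np.array([.621,-.169,.03])+.064*d),col,1)
    tiles.append(v)
cv2.imwrite("pics/crop4.png",np.hstack(tiles)); print(tiles[0].shape)
```

```text
(520, 320, 3)
```

View pics/crop4.png

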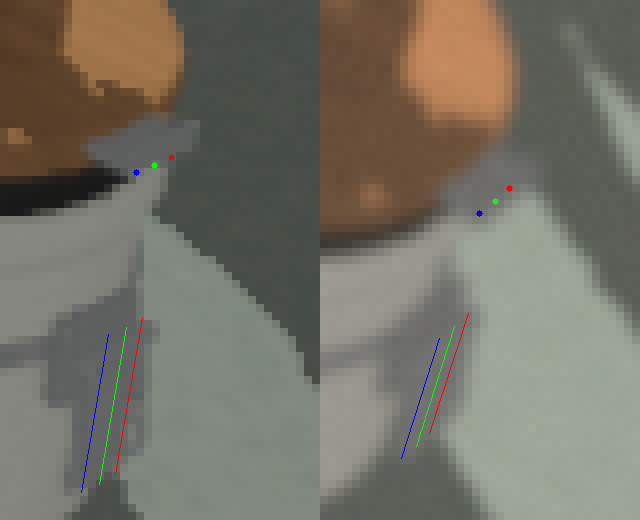

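Lug (green mark, −83°) and clip agree to within about 2–3°. Now I'll press gently in 1 mm steps.

Request:
{"method": "play_rows", "body": {
  "linear": [
    [0, 0, -0.0005],
    [0, 0, -0.0005],
    [0, 0, -0.0005],
    [0, 0, -0.0005],
    [0, 0, 0],
    [0, 0, 0]
  ],
  "turn": [0, 0, 0, 0, 0, 0]
}}

```text
time: 13.18
tool_pos: [0.621, -0.1695, 0.1217]
tool_rot: [0.0, 0.665, 0.747, 0.0]
contact_force: [-1.6, 0.1, 4.5]
gripper_width: 0.199
grasp_force: 59.7
```

Request:
{"method": "play_rows", "body": {
  "linear": [
    [0, 0, -0.0005],
    [0, 0, -0.0005],
    [0, 0, 0],
    [0, 0, 0]
  ],
  "turn": [0, 0, 0, 0]
}}

```text
time: 13.68
tool_pos: [0.6211, -0.1695, 0.121]
tool_rot: [0.0, 0.665, 0.747, -0.0]
contact_force: [-3.4, 1.4, 5.5]
gripper_width: 0.195
grasp_force: 60.1
```

Request:
{"method": "play_rows", "body": {
  "linear": [
    [0, 0, -0.0005],
    [0, 0, -0.0005],
    [0, 0, -0.0005],
    [0, 0, -0.0005],
    [0, 0, 0],
    [0, 0, 0]
  ],
  "turn": [0, 0, 0, 0, 0, 0]
}}

```text
time: 14.42
tool_pos: [0.6211, -0.1696, 0.1198]
tool_rot: [0.0, 0.665, 0.747, -0.0]
contact_force: [-6.2, 1.8, 9.5]
gripper_width: 0.196
grasp_force: 60.6
```

Run:
```python
from m import *
F=[]
for _ in range(4):
    grab_frame("scene"); s=state(); F.append(np.r_[s["contact_force"],s["ft_torque"]])
print(np.mean(F,0).round(2),s["tool_pos"].round(4),s["tool_rot"].round(4),s["time"])
```

```text
[-5.27  1.88  9.22  0.31  0.96 -0.01] [ 0.6211 -0.1696  0.1198] [ 1.000e-04  6.645e-01  7.472e-01 -0.000e+00] 14.625
```

Request:
{"method": "play_rows", "body": {
  "linear": [
    [-0.0003, 0.0001, 0],
    [-0.0003, 0.0001, 0],
    [0, 0, 0],
    [0, 0, 0]
  ],
  "turn": [0, 0, 0, 0]
}}

```text
time: 15.12
tool_pos: [0.6211, -0.1695, 0.12]
tool_rot: [0.001, 0.665, 0.747, 0.0]
contact_force: [-3.8, 0.8, 9.5]
gripper_width: 0.193
grasp_force: 60.5
```

```bash
cat > f.py <<'E'
from m import *
F=[]
for _ in range(4):
    grab_frame("scene"); s=state(); F.append(np.r_[s["contact_force"],s["ft_torque"]])
print(np.mean(F,0).round(2),s["tool_pos"].round(4),s["tool_rot"].round(4),s["time"])
E
python3 f.py
```

```text
[-3.44  1.27  9.28  0.27  0.72 -0.01] [ 0.6211 -0.1696  0.12  ] [8.000e-04 6.646e-01 7.472e-01 3.000e-04] 15.325
```

Request:
{"method": "play_rows", "body": {
  "linear": [
    [-0.0003, 0.0001, 0],
    [-0.0003, 0.0001, 0],
    [-0.0003, 0.0001, -0.0005],
    [-0.0003, 0.0001, -0.0005],
    [-0.0003, 0.0001, -0.0005],
    [-0.0003, 0.0001, -0.0005],
    [0, 0, 0],
    [0, 0, 0]
  ],
  "turn": [0, 0, 0, 0, 0, 0, 0, 0]
}}

```text
time: 16.32
tool_pos: [0.621, -0.1695, 0.1195]
tool_rot: [0.003, 0.665, 0.747, 0.001]
contact_force: [0.5, -0.2, 10.6]
gripper_width: 0.196
grasp_force: 60.7
```

```bash
python3 f.py
```

```text
[-0.15  0.78 10.38  0.15  0.26 -0.  ] [ 0.621  -0.1695  0.1195] [0.003  0.6646 0.7472 0.0012] 16.525
```

Request:
{"method": "play_rows", "body": {
  "linear": [
    [-0.0002, 0.0001, -0.0005],
    [-0.0002, 0, -0.0005],
    [-0.0001, 0.0001, -0.0005],
    [0, 0, 0],
    [0, 0, 0],
    [0, 0, 0]
  ],
  "turn": [0, 0, 0, 0, 0, 0]
}}

```text
time: 17.27
tool_pos: [0.621, -0.1695, 0.1189]
tool_rot: [0.004, 0.665, 0.747, 0.001]
contact_force: [-0.2, 0.1, 12.4]
gripper_width: 0.199
grasp_force: 61.0
```

```bash
python3 f.py
```

```text
[-3.200e-01  2.000e-01  1.219e+01  1.600e-01  3.300e-01  1.000e-02] [ 0.6209 -0.1695  0.1189] [0.0036 0.6646 0.7472 0.0014] 17.475
```

Request:
{"method": "play_rows", "body": {
  "linear": [
    [-0.0001, 0, -0.0005],
    [0, 0, 0],
    [0, 0, 0],
    [0, 0, 0],
    [0, 0, 0],
    [0, 0, 0],
    [0, 0, 0],
    [0, 0, 0]
  ],
  "turn": [0, 0, 0, 0, 0, 0, 0, 0]
}}

```text
time: 18.48
tool_pos: [0.621, -0.1696, 0.1186]
tool_rot: [0.004, 0.665, 0.747, 0.002]
contact_force: [0.1, 1.8, 13.5]
gripper_width: 0.198
grasp_force: 61.1
```

Request:
{"method": "play_rows", "body": {
  "linear": [
    [0, 0, 0],
    [0, 0, 0],
    [0, 0, 0],
    [0, 0, 0],
    [0, 0, 0],
    [0, 0, 0],
    [0, 0, 0],
    [0, 0, 0]
  ],
  "turn": [0, 0, 0, 0, 0, 0, 0, 0]
}}

```text
time: 19.48
tool_pos: [0.621, -0.1696, 0.1186]
tool_rot: [0.004, 0.665, 0.747, 0.001]
contact_force: [-0.4, 0.7, 12.9]
gripper_width: 0.196
grasp_force: 61.1
```

Request:
{"method": "play_rows", "body": {
  "linear": [
    [0, 0, 0],
    [0, 0, 0],
    [0, 0, 0],
    [0, 0, 0],
    [0, 0, 0],
    [0, 0, 0],
    [0, 0, 0],
    [0, 0, 0]
  ],
  "turn": [0, 0, 0, 0, 0, 0, 0, 0]
}}

```text
time: 20.48
tool_pos: [0.621, -0.1695, 0.1186]
tool_rot: [0.004, 0.665, 0.747, 0.001]
contact_force: [0.3, 0.5, 12.9]
gripper_width: 0.199
grasp_force: 61.1
```

```bash
python3 f.py
python3 - <<'E'
from m import *
ims=[]
for n in ("scene","side"):
    c=cam(n); mc=proj(c,[.621,-.169,.10]).astype(int)
    b=snap(n,n+"3")[:,:,::-1].copy(); ims.append(cv2.resize(b[mc[1]-85:mc[1]+85,mc[0]-85:mc[0]+85],(400,400),interpolation=2))
cv2.imwrite("pics/crop5.png",np.hstack(ims))
E
```

```text
[-2.7e-01  5.1e-01  1.3e+01  1.7e-01  3.7e-01  1.0e-02] [ 0.621  -0.1696  0.1186] [0.0037 0.6646 0.7472 0.0015] 20.675
```

View pics/crop5.png

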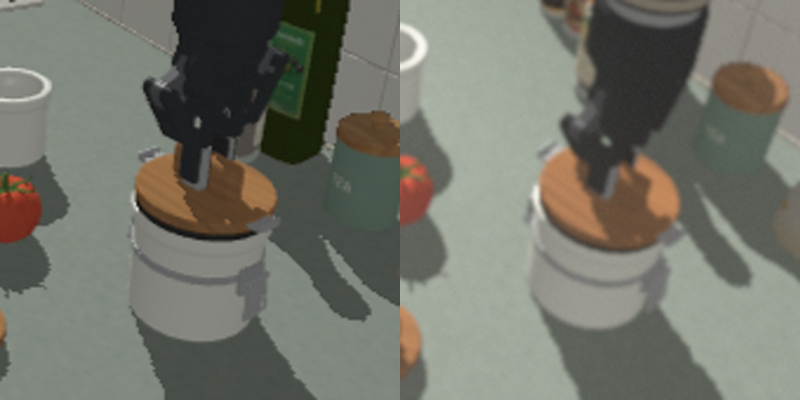

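The lid is level on the seal and the seal is visibly compressed. The canister hasn't moved, and I measured a steady 13 N on the tool, about 15 N at the seal with the lid's weight. It has held for more than 2 s, so I'm handing in.

```bash
python3 -c "
from plant import *
print(job_done())"
```

```text
the job is handed in; nothing more can be done
None
```

The wide lid sits level on the canister's seal, its lugs over the clips to within about 2–3°. The arm held a steady push of about 15 N for over two seconds and was still pressing when I handed the job in at about 21 s.

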